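# Load the snap-lid test pod

## Robot

A 6-joint arm with a two-finger parallel gripper is mounted at the origin on the work surface. World frame = base frame: x ahead of the robot, y to its left, z up, the work surface at z = 0. Lengths are in m, angles in rad, forces in N, time in s.
With the tool pointing down it reaches from about 0.25 to 0.725 m from the base axis. Payload 4 kg.
Tool frame: the origin (TCP) lies on the centre line of the jaws, within the pads' length; the fingertips stand 17 mm ahead of it and the grasp point (between the pads) lies 2 mm behind it; z points along the fingers, y is the line along which they close (so a half turn about z gives the same grasp; the last joint's range is limited). The gripper opens to 85 mm and grips with 20 to 120 N. Pads are 22 mm wide; open, the fingers measure 114 mm over their backs; the gripper's body (76 mm by 85 mm) begins 54 mm behind the grasp point. The pads swing forward as they close: fully open they stand 13 mm farther back than shut.
Start: joints at [1.331, 0.241, 0.005, 1.335, 0, 1.571], TCP at [0.119, 0.486, 0.248] pointing down, gripper open.
Joint ranges: [-2.72, 2.72], [-1.05, 1.87], [-1.09, 1.28], [-1.99, 2.15], [-1.42, 1.44], [-3.14, 3.14]. Speed limits (rad/s): [2.79, 2.79, 3.14, 3.14, 3.14, 3.14].

## Interface

Orientations are given as a unit quaternion [x, y, z, w].
In Python, from workcell import bot, camera, get_calibration gives the robot as it stands.
- The arm moves only by the tool apply_moves, never from a script. Its argument "steps" is a list of rows, each a list of 3 entries, a list of its own where there are three numbers: the shift along the tool's x, y, z as a fraction of full scale, then the turn, a rotation vector about the tool's x, y, z as a fraction of full scale, then the opening, from 0 (shut) to 1 (fully open). A call has exactly 8 rows; each row shifts and turns the commanded pose from where the row before left it, along the tool's axes as they then stand; what a row does not reach is not made up. Full scale, the value 1, is 20 cm for a shift and pi rad for a turn. A row lasts 1/12 s, in which the tool goes at most 41.7 mm and 7.16 degrees, less where a joint would pass 70% of its speed; a pose out of reach is approached as far as the arm can. A call with a number of a shift or a turn outside -1 to 1 is refused whole. A call with a gripper value outside its range is refused whole. The fingers move at their own pace and stop on an object; the grip force is fixed at half the most. Time passes only in rows, so rows that do not move let the fingers close, or fill a call up. It gives the time, the measured TCP pose, the force, the opening and the grip force at its end, in the units of the state.
- bot.get_obs(): the state, without advancing time (a new reading comes with each control period).
- camera(name): name is "side" or "top"; returns (picture, depth): 400x640x3 uint8, red, green, blue; 400x640 float32, m along the optical axis (not along the pixel's ray), 0 where there is no reading.
- get_calibration(name): a dict with "fov_y" (degrees; the focal length in pixels is half the picture's height over the tangent of half this angle, whatever the lens; pixels are square), "cx", "cy" (the principal point, pixels), "rvec" (rotation vector, rad) and "tvec" (3), from world to camera coordinates, as OpenCV has them. Camera axes: x right, y down, z forward; pixel columns grow to the right and rows downward; lengths in m; the calibration is good to about 2 mm. A picture is of the moment at which its call begins. get_calibration takes no time and is no camera call.
- bot.job_done(): hands the job in; it is judged then, once.
The state is a dict: "clock": time; "joint_pos": joint angles; "joint_vel": joint speeds; "tau": joint torques, N m; "eef_pos": TCP position; "tool_rot": TCP orientation; "ft_force": force on the tool from outside, world axes, zero at the start; "ft_torque": the same for the moment, N m; "grip_width": finger opening in m; "grasp_force": force on a finger pad.
Only numpy, scipy, OpenCV 4.12 (cv2) and the standard library are available. Lean on these libraries where they do the work, as an engineer would, in place of code of your own. Each camera call takes 0.05 s, during which the arm holds its last target. There are 200 camera calls.

## Task

Press the test pod's thumb latch so that its sprung lid pops open, put the stemmed black plug upright and fully home in the round nest, then push the lid down until the latch snaps over it and it stays shut by itself. Go by feel and be gentle with the pod: it must not be pressed with more than 25 N, and the other things on the bench are to be left where they are.

Things in the scene. Friction and masses are not known exactly. Their poses are not given: they have to be found in the camera images.
- pod: Test pod, fixed to the bench: 120 mm square aluminium foot, dark plinth, aluminium head with a grey flip lid. Origin: centre of the foot's underside; x from latch (front) to hinge (back), z up. The head stands on a height screw that is not reported: deck, nest, latch and lid really lie up to 6 mm above or below their reported heights: find them by touch. It stays put when pressed; never over 25 N.
- nest (a point): Centre of the mouth of the round nest, on the head's deck, at nominal height (40 mm over the bench; real height up to 6 mm off); the pod's axes. The nest is 40 mm in diameter, 10 mm deep, with a 1.5 mm chamfer. The deck is 110 x 100 mm. The shut lid is centred over the nest.
- thumb_pad (a point): Middle of the top face of the latch's black thumb pad at rest, at nominal height (48 mm over the bench; real height up to 6 mm off); the pod's axes. Pad 40 mm (x) by 34 mm (y), 82 mm in front of the nest, level at rest. The latch's hook stands from 18 mm behind this point, 22 mm higher. Nothing lies under the pad.
- hinge (a point): Middle of the lid's hinge line (along the pod's y), nominal height, 48 mm behind the nest's centre, 4 mm above the deck. The lid is a hollow cover, 90 mm wide: its flat outside lies 26 mm above this line when shut and reaches from 3 to 93 mm in front of it (walls 4 mm, a small catch lip in front); inside it is 26 mm high.
- lid (a joint): Angle of the lid, rad: 0 shut, 1.9 fully open (tilted back past upright). A spring always pushes it open (3 N at the front edge when shut, less when open): it stays shut only when latched. Near shut (last 12 mm at the front edge) its lip meets the latch's ramp: about 9 to 13 N pressed on top near the front edge (85 mm from the hinge) snaps it over; it then stops hard at 0.
- latch (a joint): Angle of the thumb latch, rad: 0 at rest (sprung), 0.35 pressed to its hard stop. The pad's middle goes down about 29 mm per rad: 10 mm in all, needing about 2 N to start and 3.3 N just before the stop. The lid is let go at about 0.2 to 0.31 rad. It springs back when let go.
- plug: The black plug, loose, upright on the bench: a flange 38 mm in diameter and 10 mm thick, with a plain round stem 16 mm in diameter and 24 mm long standing on it (34 mm in all, 50 g or so). It is the only one with a stem. Origin: centre of the flange's underside, z up the stem. Fully home in the nest, the flange is flush with the deck; not home, the lid cannot shut.
- cap_a: A plain black cap, a disc 42 mm in diameter and 12 mm thick, without stem. Leave alone. Origin: centre of the underside.
- cap_b: A second such plain black cap. Leave alone. Origin: centre of the underside.
- pot_a: A grey barrel-shaped pot, 76 mm in diameter, 62 mm high. Leave alone. Origin: centre of the underside.
- pot_b: A second such pot. Leave alone. Origin: centre of the underside.
- pot_c: A third such pot. Leave alone. Origin: centre of the underside.
- spray_can: A spray can, 54 mm in diameter, 150 mm high. Leave alone. Origin: centre of the underside.
- driver: A screwdriver lying on the bench, about 200 mm long, along its x axis. Leave alone.
Not all that is in view belongs to the job. Leave any blue or turquoise look-alike of the pod alone. Of the things that look like the plug, take the one that is nearest to the robot's base at the start.

How it is judged:
By the outcome, as a careful person would: the job done as asked, in the order asked, and still so for the second after the job is handed in, with the robot touching nothing.
It also fails if it takes over 69 s, if anything falls off the work surface, if the arm or the gripper's body presses on something with over 40 N, if the wrist force passes 120 N, or if a joint passes its speed limit or range.

## Working session

There is one attempt and no reset: what is moved stays moved. The work goes in short steps, Python scripts to look and compute and a tool call to move; the robot and the scene stay as the last step left them, time stands still between calls to the robot, and variables do not carry over. Pictures are saved under pics/ and viewed, at most 10 in all, crops included, and the job is handed in when it is done.

Besides the shell and the picture viewer there is one more tool, called after "Emit:" by a JSON object that holds its "name" and its "arguments", one argument or row to a line. apply_moves: Moves the arm, as the interface text tells. Its arguments: {"type":"object","properties":{"steps":{"type":"array"}},"required":["steps"]}

```bash
mkdir -p pics; ls
python3 - <<'E'
from workcell import bot,camera,get_calibration
import cv2,numpy as np
for n in("top","side"):
    im,d=camera(n); cv2.imwrite(f"pics/{n}0.png",im[:,:,::-1]); np.savez(f"{n}0.npz",im=im,d=d)
    print(n,get_calibration(n),(d==0).mean())
print(bot.get_obs())
E
```

```text
pics
top {'fov_y': 56.27324627603101, 'cx': 325.0810289439124, 'cy': 202.93899427143282, 'rvec': array([ 2.10957319, -2.15905003,  0.18860811]), 'tvec': array([0.01545555, 0.52726398, 0.8271699 ])} 0.00390625
side {'fov_y': 51.18802504180547, 'cx': 316.9576773561416, 'cy': 203.22012585493613, 'rvec': array([ 2.24450411, -0.32893372,  0.12892829]), 'tvec': array([-0.52457403,  0.15411561,  1.09687715])} 0.0039375
{'clock': 0.1, 'joint_pos': array([1.33099561e+00, 2.41367501e-01, 3.84773885e-03, 1.33524976e+00,
       2.68863412e-05, 1.57078972e+00]), 'joint_vel': array([-0.00189631, -0.00271827,  0.00375605, -0.00058409,  0.00031732,
       -0.00154001]), 'tau': array([ 3.09190250e-05, -3.73138082e+01,  2.53009826e+01,  1.09036415e-02,
       -9.70493488e-05, -9.11811043e-06]), 'eef_pos': array([0.11861448, 0.48515232, 0.24748279]), 'tool_rot': array([ 1.19609957e-01,  9.92820470e-01, -9.77905807e-04, -1.31360036e-04]), 'ft_force': array([0.0207704 , 0.12244878, 0.56641722]), 'ft_torque': array([ 0.01743576,  0.07616999, -0.00693742]), 'grasp_force': 0.0, 'grip_width': 0.0853996387525175}
```

View pics/top0.png

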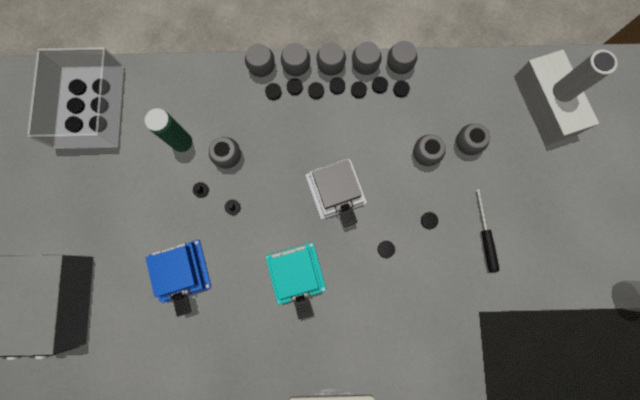

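View pics/side0.png

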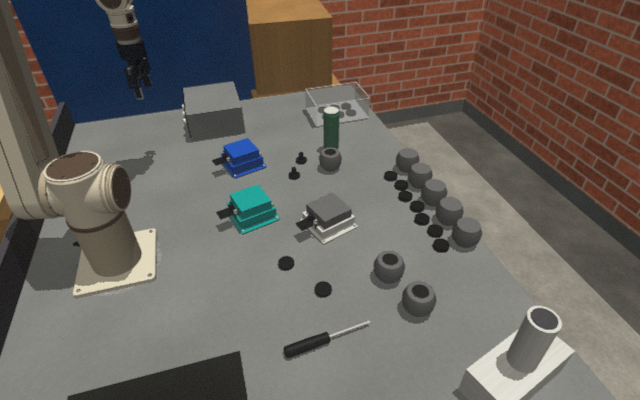

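The top view shows the grey pod at about (337,187) with its thumb pad at (347,215). Two stemmed plugs stand at (201,189) and (232,207). The plain caps are at (386,249) and (429,220), the blue and turquoise look-alikes at (178,272) and (296,274), and the spray can at (168,130). The side view shows the same layout, with the arm clear of it all.

```bash
cat > h.py <<'E'
import numpy as np,cv2
from workcell import bot,camera,get_calibration
def cal(n):
    c=get_calibration(n);R=cv2.Rodrigues(c["rvec"])[0];f=200/np.tan(np.radians(c["fov_y"]/2))
    return R,c["tvec"],f,c["cx"],c["cy"]
def cloud(n,d):
    R,t,f,cx,cy=cal(n);v,u=np.mgrid[:400,:640]
    P=np.stack([(u-cx)/f*d,(v-cy)/f*d,d],-1)
    return (P-t)@R
def ray(n,u,v,z):
    R,t,f,cx,cy=cal(n);o=-R.T@t;k=R.T@np.array([(u-cx)/f,(v-cy)/f,1]);return o+k*(z-o[2])/k[2]
def proj(n,p):
    R,t,f,cx,cy=cal(n);q=R@np.asarray(p)+t;return q[:2]/q[2]*f+[cx,cy]
E
python3 - <<'E'
from h import *
for n in("top","side"):
    z=np.load(n+"0.npz");W=cloud(n,z["d"]);np.save(n+"W.npy",W);print(n,-cal(n)[0].T@cal(n)[1])
    im=z["im"]
    if n=="top":
        for (u,v) in [(150,300),(337,187),(347,215),(201,189),(232,207),(386,249),(429,220),(296,274),(225,150),(168,130)]:print(u,v,W[v,u].round(4))
        bb=dict(p1=(185,175,218,205),p2=(218,195,248,220))
        for k,(a,b,c,e) in bb.items():
            w=W[b:e,a:c].reshape(-1,3);g=im[b:e,a:c].reshape(-1,3).max(1)
            for lo,hi in((.006,.016),(.025,.045)):
                m=(w[:,2]>lo)&(w[:,2]<hi)&(g<70);print(k,lo,m.sum(),w[m].mean(0).round(4),np.ptp(w[m],axis=0).round(4) if m.any() else 0)
        crop=im[150:240,290:390];cv2.imwrite("pics/podtop.png",cv2.resize(crop,None,fx=6,fy=6,interpolation=cv2.INTER_CUBIC)[:,:,::-1])
        w=W[150:240,290:390]
        for r in range(155,235,4):print(r,(W[r,300:376:4,2]*1000).astype(int))
E
```

```text
top [0.3790753  0.00952568 0.90480241]
150 300 [ 0.3134  0.4204 -0.0031]
337 187 [ 0.5604 -0.0248  0.0656]
347 215 [ 0.498  -0.047   0.0448]
201 189 [0.5722 0.3008 0.0227]
232 207 [0.5259 0.2245 0.0267]
386 249 [ 0.4191 -0.1395  0.0089]
429 220 [ 0.4857 -0.2455  0.0135]
296 274 [0.3666 0.0708 0.0708]
225 150 [0.6561 0.235  0.061 ]
168 130 [0.6808 0.3406 0.1315]
p1 0.006 116 [0.5723 0.3046 0.0096] [0.033  0.0367 0.0094]
p1 0.025 42 [0.5753 0.3061 0.0326] [0.0141 0.0158 0.0109]
p2 0.006 118 [0.528  0.2269 0.0095] [0.0322 0.0347 0.009 ]
p2 0.025 37 [0.5309 0.2276 0.0324] [0.0137 0.0139 0.0096]
155 [-1 -2  0 -1 -3  0 -2 -2  1  0 -1  0  1  0  3  1 -1  0 -1]
159 [ 0  0  0  0 -1 -1  0 -1  1  0 -3 -1 66 -3 -1  0 -1  0  0]
163 [ 0 -4  0  0  0  0  0 -3  0 65 64 67 65  5 -2 -1 -3 -3 -1]
167 [ 0  0 -3 -1 -2 40 67 66 66 64 66 65 65  5 -1  2  0  0  1]
171 [-2  0 -5 35 64 66 65 67 64 65 63 66 66 64  0  0  1  0  2]
175 [-1 -2  9 34 66 67 63 65 68 66 63 62 67 66  5 -1 -1 -1 -2]
179 [ 0  0  3 36 64 65 63 66 66 67 64 65 64 67 65  1 -3 -1  0]
183 [-2  0 -2  5 57 65 65 67 63 65 64 65 67 66 63  0  0 -2 -1]
187 [-1  1 -2  5 34 65 66 64 67 66 65 64 66 65 65  4 -1 -2 -1]
191 [ 2  0  1  4 28 67 66 65 65 66 64 66 67 65 67 65  0 -1 -3]
195 [ 0  2 -1 -1  5 43 69 65 65 65 66 67 67 69 65 61  6 -1 -2]
199 [ 0 -5  0  0  6 34 68 63 63 66 67 65 63 47 36 38  4  0  0]
203 [-1 -2 -1  0  3 11 65 66 65 67 47 51 60 45 37 11  5 -2  0]
207 [ 0 -1 -2  0 -2  5 34 49 33 42 45 60 58 43 -3 -1  0  0  0]
211 [-2 -1  1  0  0  3 37 33 35 33 41 43 45 43  2 -1  0  0  0]
215 [ 1 -3 -1 -1  0  5  8  5  3  0 43 45 45 46  0 -1  0 -1 -1]
219 [ 1  0 -2 -1 -3  0 -2 -1 -3 -1  1 45 45 44 43  0 -1  0 -3]
223 [ 0  0 -1  0  0  0  1 -2 -1  0  0 42 44 41  0 -1  0  1 -1]
227 [ 0 -1 -3 -1  0  0 -1 -1 -1  0  0  0  0 -1  0  0  0  0  1]
231 [-2  0 -2  1  0  0  1 -1  0  2 -2  0 -1 -1 -1  0  0 -1  0]
side [ 0.31081818 -0.86500657  0.81069397]
```

View pics/podtop.png

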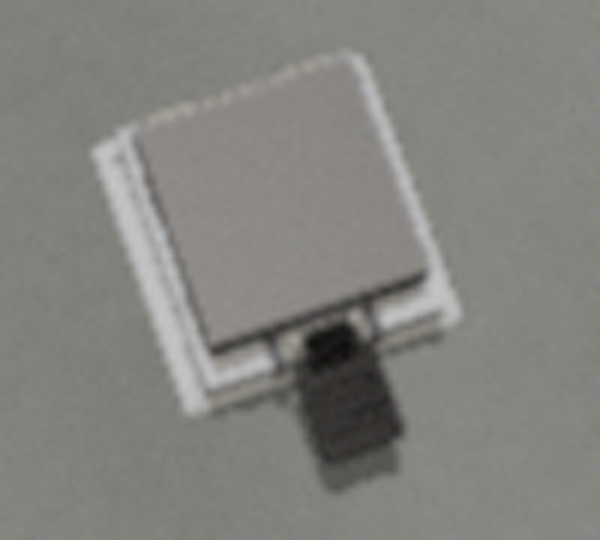

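The crop shows the lid's flat top, with corners near (135,125), (355,55), (425,275) and (212,350) in the crop. The hook is at (330,340) and the thumb pad at (355,415). By depth, the lid top is at 65 to 66 mm and the pad at 44 mm, so the head sits about 4 mm low. Next I'll work out precise poses.

Run:
```python
from h import *
W=np.load("topW.npy");im=np.load("top0.npz")["im"]
v,u=np.mgrid[:400,:640]
box=(u>295)&(u<385)&(v>152)&(v<235)
m=box&(W[...,2]>.0615)&(W[...,2]<.071)
m=cv2.morphologyEx(m.astype(np.uint8),cv2.MORPH_OPEN,np.ones((3,3),np.uint8))
zt=np.median(W[m>0][:,2]);print("lid z",zt)
def rect(mask,z):
    c=max(cv2.findContours(mask,cv2.RETR_EXTERNAL,cv2.CHAIN_APPROX_NONE)[0],key=cv2.contourArea)[:,0]
    p=np.array([ray("top",*q,z)[:2] for q in c])*1000
    return cv2.minAreaRect(p.astype(np.float32))
r=rect(m,zt);print("lid rect",r)
pad=box&(v>206)&(W[...,2]>.037)&(W[...,2]<.050)&(im.max(2)<75)
pad=cv2.morphologyEx(pad.astype(np.uint8),cv2.MORPH_OPEN,np.ones((3,3),np.uint8))
print("pad z",np.median(W[pad>0][:,2]),rect(pad,.044),pad.sum())
foot=(box&((W[...,2]>.003)|(im.min(2)>120))&(im.min(2)>100)).astype(np.uint8)
print("foot",rect(foot,.006))
for nm,(a,b,c,e) in dict(p1=(185,175,218,205),p2=(218,195,248,220)).items():
    bx=(u>a)&(u<c)&(v>b)&(v<e)
    d=(bx&(im.max(2)<60)).astype(np.uint8)
    s=bx&(W[...,2]>.028)
    print(nm,d.sum(),s.sum(),"stem px",u[s].mean(),v[s].mean(),ray("top",u[s].mean(),v[s].mean(),.034),im[bx].min(),np.percentile(im[bx],50))
Ws=np.load("sideW.npy");ims=np.load("side0.npz")["im"]
for a,b,c,e in((282,160,306,185),(290,146,312,168)):
    w=Ws[b:e,a:c];s=(w[...,2]>.02)&(w[...,2]<.06);print("side",s.sum(),w[s].mean(0),w[s].max(0))
```

```text
lid z 0.06600344489838011
lid rect ((570.6082763671875, -24.71694564819336), (90.2994384765625, 89.9001235961914), 18.411441802978516)
pad z 0.04389156718525099 ((494.3555908203125, -48.483360290527344), (39.055057525634766, 31.591066360473633), 17.12195587158203) 221
foot ((558.7123413085938, -35.039093017578125), (219.7510223388672, 202.41188049316406), 88.71455383300781)
p1 170 39 stem px 197.4102564102564 186.97435897435898 [0.57487327 0.30573588 0.034     ] 0 129.0
p2 158 36 stem px 229.83333333333334 204.69444444444446 [0.53035444 0.2278787  0.034     ] 1 126.0
side 26 [0.53161131 0.2258936  0.03040494] [0.53961323 0.2364587  0.0374616 ]
side 28 [0.57080119 0.2972286  0.03019282] [0.58294571 0.31578368 0.0374616 ]
```

The lid rectangle measures 90 x 90 mm. That puts the nest at (0.5706, -0.0247) and the pod's yaw at 18.4°. The pad agrees to within 2 mm, and the head is about 4 mm low. The nearest plug is at (0.530, 0.228). First I'll turn the tool to the pod's axes, shut the fingers and start across.

Emit:
{"name": "apply_moves", "arguments": {
  "steps": [
    [[0,0,0],[0,0,-0.0357],0],
    [[0,0,0],[0,0,-0.0357],0],
    [[0,0,0],[0,0,-0.0357],0],
    [[0,0,0],[0,0,-0.0357],0],
    [[0,0,0],[0,0,-0.0357],0],
    [[-0.05,-0.174,0],[0,0,0],0],
    [[-0.05,-0.174,0],[0,0,0],0],
    [[-0.05,-0.174,0],[0,0,0],0]
  ]
}}

```text
clock: 0.77
eef_pos: [0.1802, 0.3949, 0.2475]
tool_rot: [-0.161, 0.987, -0.001, -0.0]
ft_force: [1.3, 0.7, -0.8]
grip_width: -0.0002
grasp_force: 0.0
```

```bash
cat >> h.py <<'E'
from scipy.spatial.transform import Rotation as Ro
NEST=np.array([.5706,-.0247]);YAW=np.radians(18.4)
AX=np.array([np.cos(YAW),np.sin(YAW)]);AY=np.array([-AX[1],AX[0]])
def podpt(x,y,z): return np.r_[NEST+AX*x+AY*y,z]   # x,y pod axes from the nest
def go(p):
    "tool-axes shift (units of 0.2 m) and turn (units of pi) from the measured pose to p, pointing down, tool y along pod y"
    o=bot.get_obs();R=Ro.from_quat(o["tool_rot"]);T=Ro.from_matrix(np.array([np.r_[-AX,0],np.r_[AY,0],[0,0,-1]]).T)
    print("t",o["clock"].__round__(2),"pos",o["eef_pos"].round(4),"pod",(o["eef_pos"][:2]-NEST)@AX,(o["eef_pos"][:2]-NEST)@AY,"F",o["ft_force"].round(2),"w",round(o["grip_width"],4),"j",o["joint_pos"].round(2))
    print("shift",(R.inv().apply(np.asarray(p)-o["eef_pos"])/.2).round(4),"turn",((R.inv()*T).as_rotvec()/np.pi).round(4))
E
python3 -c "
from h import *
go(podpt(-.086,0,.15))"
```

```text
t 0.77 pos [0.1802 0.3949 0.2475] pod -0.23797215173704978 0.5213692675840261 F [ 1.28  0.71 -0.85] w -0.0002 j [ 1.14  0.11 -0.16  1.31 -0.    0.82]
shift [-0.7554 -2.6076  0.4904] turn [-0.0004 -0.0003  0.0006]
```

Emit:
{"name": "apply_moves", "arguments": {
  "steps": [
    [[-0.05,-0.174,0],[0,0,0],0],
    [[-0.05,-0.174,0],[0,0,0],0],
    [[-0.05,-0.174,0],[0,0,0],0],
    [[-0.05,-0.174,0],[0,0,0],0],
    [[-0.05,-0.174,0],[0,0,0],0],
    [[-0.05,-0.174,0],[0,0,0],0],
    [[-0.05,-0.174,0],[0,0,0],0],
    [[-0.05,-0.174,0],[0,0,0],0]
  ]
}}

```text
clock: 1.43
eef_pos: [0.3442, 0.1554, 0.2482]
tool_rot: [-0.16, 0.987, -0.0, -0.0]
ft_force: [1.5, 1.7, 0.1]
grip_width: -0.0
grasp_force: 0.0
```

Emit:
{"name": "apply_moves", "arguments": {
  "steps": [
    [[-0.05,-0.174,0.07],[0,0,0],0],
    [[-0.05,-0.174,0.07],[0,0,0],0],
    [[-0.05,-0.174,0.07],[0,0,0],0],
    [[-0.05,-0.174,0.07],[0,0,0],0],
    [[-0.05,-0.174,0.07],[0,0,0],0],
    [[-0.05,-0.174,0.07],[0,0,0],0],
    [[-0.05,-0.15,0.07],[0,0,0],0],
    [[0,0,0],[0,0,0],0]
  ]
}}

```text
clock: 2.1
eef_pos: [0.4869, -0.0514, 0.147]
tool_rot: [-0.157, 0.988, -0.0, -0.002]
ft_force: [0.7, -0.5, 0.2]
grip_width: -0.0003
grasp_force: 0.0
```

```bash
python3 -c "
from h import *
go(podpt(-.086,0,.044+.017+.006))"
```

```text
t 2.1 pos [ 0.4869 -0.0514  0.147 ] pod -0.08782247933099122 0.0010594474550594916 F [ 0.68 -0.46  0.16] w -0.0003 j [-0.1   0.29 -0.2   1.08 -0.   -0.42]
shift [-0.0104 -0.0051  0.3999] turn [-0.0001 -0.001  -0.0018]
```

Emit:
{"name": "apply_moves", "arguments": {
  "steps": [
    [[-0.006,-0.005,0.08],[0,0,0],0],
    [[0,0,0.1],[0,0,0],0],
    [[0,0,0.1],[0,0,0],0],
    [[0,0,0.07],[0,0,0],0],
    [[0,0,0.03],[0,0,0],0],
    [[0,0,0.01],[0,0,0],0],
    [[0,0,0],[0,0,0],0],
    [[0,0,0],[0,0,0],0]
  ]
}}

```text
clock: 2.77
eef_pos: [0.4877, -0.0478, 0.0732]
tool_rot: [-0.16, 0.987, -0.0, 0.001]
ft_force: [-0.3, 0.3, 1.1]
grip_width: -0.0002
grasp_force: 0.0
```

Emit:
{"name": "apply_moves", "arguments": {
  "steps": [
    [[0,0,0.005],[0,0,0],0],
    [[0,0,0.005],[0,0,0],0],
    [[0,0,0.005],[0,0,0],0],
    [[0,0,0.005],[0,0,0],0],
    [[0,0,0.005],[0,0,0],0],
    [[0,0,0.005],[0,0,0],0],
    [[0,0,0],[0,0,0],0],
    [[0,0,0],[0,0,0],0]
  ]
}}

```text
clock: 3.43
eef_pos: [0.487, -0.0479, 0.0662]
tool_rot: [-0.16, 0.987, 0.0, -0.0]
ft_force: [-0.1, -0.4, 0.1]
grip_width: -0.0002
grasp_force: 0.0
```

Emit:
{"name": "apply_moves", "arguments": {
  "steps": [
    [[0,-0.02,0],[0,0,0],0],
    [[0,0,0.008],[0,0,0],0],
    [[0,0,0.008],[0,0,0],0],
    [[0,0,0.008],[0,0,0],0],
    [[0,0,0.006],[0,0,0],0],
    [[0,0,0.005],[0,0,0],0],
    [[0,0,0.005],[0,0,0],0],
    [[0,0,0],[0,0,0],0]
  ]
}}

```text
clock: 4.1
eef_pos: [0.4881, -0.0519, 0.0582]
tool_rot: [-0.16, 0.987, -0.0, -0.0]
ft_force: [-1.3, -0.4, 2.1]
grip_width: 0.0
grasp_force: 1.1
```

Emit:
{"name": "apply_moves", "arguments": {
  "steps": [
    [[0,0,0.005],[0,0,0],0],
    [[0,0,0.005],[0,0,0],0],
    [[0,0,0.005],[0,0,0],0],
    [[0,0,0],[0,0,0],0],
    [[0,0,0],[0,0,0],0],
    [[0,0,0],[0,0,0],0],
    [[0,0,0],[0,0,0],0],
    [[0,0,0],[0,0,0],0]
  ]
}}

```text
clock: 4.77
eef_pos: [0.4884, -0.0516, 0.0553]
tool_rot: [-0.16, 0.987, 0.0, 0.0]
ft_force: [-1.1, -0.3, 1.1]
grip_width: 0.0001
grasp_force: 0.6
```

Emit:
{"name": "apply_moves", "arguments": {
  "steps": [
    [[0,0,0.005],[0,0,0],0],
    [[0,0,0.005],[0,0,0],0],
    [[0,0,0.005],[0,0,0],0],
    [[0,0,0.004],[0,0,0],0],
    [[0,0,0],[0,0,0],0],
    [[0,0,0],[0,0,0],0],
    [[0,0,0],[0,0,0],0],
    [[0,0,0],[0,0,0],0]
  ]
}}

```text
clock: 5.43
eef_pos: [0.4888, -0.0516, 0.0522]
tool_rot: [-0.16, 0.987, 0.0, 0.001]
ft_force: [-3.1, 0.9, 7.0]
grip_width: -0.0002
grasp_force: 3.6
```

```bash
cat >> h.py <<'E'
def lidz():
    im,d=camera("top");W=cloud("top",d);c=proj("top",podpt(0,0,.066)).round().astype(int)
    print("z at lid centre (mm)",(W[c[1]-8:c[1]+9:8,c[0]-8:c[0]+9:8,2]*1000).astype(int).tolist());return im,W
E
python3 -c "
from h import *
lidz();go(podpt(-.086,0,.05))"
```

```text
z at lid centre (mm) [[37, 503, 505], [23, 507, 508], [36, 508, 508]]
t 5.48 pos [ 0.4887 -0.0516  0.0522] pod -0.08615672574935875 0.0003277886291331335 F [-2.63  0.07  7.85] w 0.0 j [-0.11  0.4  -0.32  0.84  0.   -0.43]
shift [-0.0008 -0.0016  0.0109] turn [ 0.      0.0004 -0.    ]
```

Emit:
{"name": "apply_moves", "arguments": {
  "steps": [
    [[0,0,-0.1],[0,0,0],0],
    [[0,0,-0.2],[0,0,0],0],
    [[0,0,-0.2],[0,0,0],0],
    [[-0.07,0.14,-0.02],[0,0,0],0.5],
    [[-0.07,0.14,0],[0,0,0],0.5],
    [[-0.07,0.14,0],[0,0,0],0.5],
    [[-0.07,0.14,0],[0,0,0],0.5],
    [[-0.07,0.14,0],[0,0,0],0.5]
  ]
}}

```text
clock: 6.15
eef_pos: [0.511, 0.1047, 0.1555]
tool_rot: [-0.16, 0.987, 0.0, 0.001]
ft_force: [1.5, 0.4, 0.4]
grip_width: 0.0427
grasp_force: 0.0
```

Emit:
{"name": "apply_moves", "arguments": {
  "steps": [
    [[-0.07,0.14,0],[0,0,0],0.5],
    [[-0.07,0.14,0],[0,0,0],0.5],
    [[-0.07,0.14,0],[0,0,0],0.5],
    [[-0.07,0.14,0],[0,0,0],0.5],
    [[0,0,0],[0,0,0],0.5],
    [[0,0,0],[0,0,0],0.5],
    [[0,0,0],[0,0,0],0.5],
    [[0,0,0],[0,0,0],0.5]
  ]
}}

```text
clock: 6.82
eef_pos: [0.5282, 0.2262, 0.1552]
tool_rot: [-0.159, 0.987, -0.0, -0.0]
ft_force: [-1.0, 0.7, 0.3]
grip_width: 0.0428
grasp_force: 0.0
```

Run:
```python
from h import *
im,W=lidz();np.savez("top1.npz",im=im,W=W)
cv2.imwrite("pics/open.png",cv2.resize(im[140:250,190:390],None,fx=4,fy=4,interpolation=cv2.INTER_CUBIC)[:,:,::-1])
print(proj("top",podpt(0,0,.036)))
go([.5304,.228,.1])
```

```text
z at lid centre (mm) [[37, 36, 36], [24, 26, 34], [35, 25, 35]]
[336.39014329 185.46037544]
t 6.87 pos [0.5283 0.226  0.1554] pod 0.03901856335364578 0.25125149657004864 F [ 0.67 -0.26 -0.32] w 0.043 j [ 0.4   0.44  0.05  1.18 -0.    0.08]
shift [-0.0132  0.0062  0.2768] turn [-0.0001 -0.0002 -0.0005]
```

View pics/open.png

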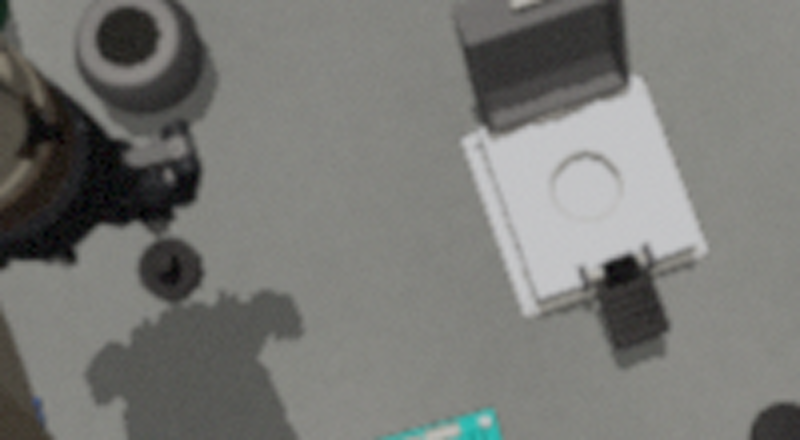

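The lid is fully open and the nest shows as a ring at crop (588,187), full picture (336.6,186.4). The plug is at crop (170,268), under the gripper. I'll measure the nest's rim and lower onto the plug.

Emit:
{"name": "apply_moves", "arguments": {
  "steps": [
    [[-0.013,0.006,0.1],[0,0,0],0.5],
    [[0,0,0.15],[0,0,0],0.5],
    [[0,0,0.15],[0,0,0],0.5],
    [[0,0,0.1],[0,0,0],0.5],
    [[0,0,0.06],[0,0,0],0.5],
    [[0,0,0.04],[0,0,0],0.5],
    [[0,0,0],[0,0,0],0.5],
    [[0,0,0],[0,0,0],0.5]
  ]
}}

```text
clock: 7.53
eef_pos: [0.5308, 0.2285, 0.0358]
tool_rot: [-0.159, 0.987, 0.0, 0.0]
ft_force: [0.1, 0.2, 0.3]
grip_width: 0.0425
grasp_force: 0.0
```

Run:
```python
from h import *
z=np.load("top1.npz");g=cv2.cvtColor(z["im"],cv2.COLOR_RGB2GRAY).astype(np.float32)
# rectified patch of the deck plane, 0.5 mm/px, pod axes, nest guess at centre
z0=.036;n=121;k=np.linspace(-.03,.03,n)
P=np.array([[proj("top",podpt(-a,b,z0)) for b in -k] for a in k]).astype(np.float32)
r=cv2.remap(g,P[...,0],P[...,1],cv2.INTER_CUBIC)
cv2.imwrite("pics/nest.png",cv2.resize(cv2.normalize(r,None,0,255,cv2.NORM_MINMAX),None,fx=4,fy=4))
W=z["W"];v,u=np.mgrid[:400,:640]
bx=(abs(u-336)<26)&(abs(v-186)<26)
m=bx&(W[...,2]>.031)&(W[...,2]<.042)&(g>110)
c=max(cv2.findContours(m.astype(np.uint8),cv2.RETR_EXTERNAL,cv2.CHAIN_APPROX_NONE)[0],key=cv2.contourArea)[:,0]
print("deck rect",cv2.minAreaRect(np.array([ray("top",*q,z0)[:2]*1000 for q in c]).astype(np.float32)),"deck z",np.median(W[m][:,2]))
go([.5304,.228,.031])
```

```text
Traceback (most recent call last):
  File "h.py", line 13, in proj
    R,t,f,cx,cy=cal(n);q=R@np.asarray(p)+t;return q[:2]/q[2]*f+[cx,cy]
                ~~~^^^
  File "h.py", line 4, in cal
    c=get_calibration(n);R=cv2.Rodrigues(c["rvec"])[0];f=200/np.tan(np.radians(c["fov_y"]/2))
ValueError: time passes only in moves, steps and waits
```

Emit:
{"name": "apply_moves", "arguments": {
  "steps": [
    [[0.002,-0.003,0.012],[0,0,0],0.5],
    [[0,0,0.012],[0,0,0],0.5],
    [[0,0,0],[0,0,0],0.5],
    [[0,0,0],[0,0,0],0],
    [[0,0,0],[0,0,0],0],
    [[0,0,0],[0,0,0],0],
    [[0,0,0],[0,0,0],0],
    [[0,0,0],[0,0,0],0]
  ]
}}

```text
clock: 8.2
eef_pos: [0.5308, 0.2286, 0.0313]
tool_rot: [-0.16, 0.987, 0.0, 0.001]
ft_force: [-0.1, -0.2, 3.9]
grip_width: 0.0135
grasp_force: 58.6
```

```bash
sed -i 's/^def cal(n):/import functools\n@functools.lru_cache(None)\ndef cal(n):/' h.py
python3 - <<'E'
from h import *
z=np.load("top1.npz");g=cv2.cvtColor(z["im"],cv2.COLOR_RGB2GRAY).astype(np.float32)
z0=.036;n=121;k=np.linspace(-.03,.03,n)
P=np.array([[proj("top",podpt(-a,b,z0)) for b in -k] for a in k]).astype(np.float32)
r=cv2.remap(g,P[...,0],P[...,1],cv2.INTER_CUBIC)
cv2.imwrite("pics/nest.png",cv2.resize(cv2.normalize(r,None,0,255,cv2.NORM_MINMAX),None,fx=4,fy=4))
W=z["W"];v,u=np.mgrid[:400,:640]
bx=(abs(u-336)<32)&(abs(v-186)<32)
m=bx&(W[...,2]>.031)&(W[...,2]<.042)&(g>110)
c=max(cv2.findContours(m.astype(np.uint8),cv2.RETR_EXTERNAL,cv2.CHAIN_APPROX_NONE)[0],key=cv2.contourArea)[:,0]
print("deck rect",cv2.minAreaRect(np.array([ray("top",*q,z0)[:2]*1000 for q in c]).astype(np.float32)),"deck z",np.median(W[m][:,2]))
go([.5304,.228,.031])
E
```

```text
deck rect ((569.7943725585938, -25.102874755859375), (110.45948028564453, 100.19738006591797), 18.156360626220703) deck z 0.035777149699145444
t 8.2 pos [0.5308 0.2286 0.0313] pod 0.042157719309205616 0.25295991247529787 F [-0.12 -0.2   3.91] w 0.0135 j [ 0.41  0.57 -0.1   0.9  -0.    0.09]
shift [ 0.0027 -0.0024  0.0017] turn [ 0.      0.0004 -0.    ][ WARN:0@0.769] global loadsave.cpp:1063 imwrite_ Unsupported depth image for selected encoder is fallbacked to CV_8U.
```

View pics/nest.png

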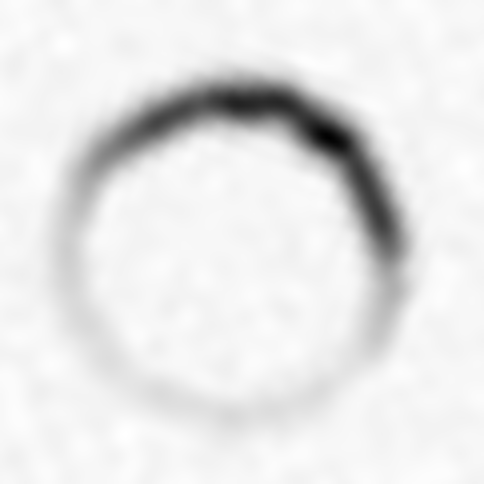

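The rectified deck patch shows the nest ring centred at about (231,252) of 484, so it lies about 1.4 mm in y and 1.2 mm in x from the lid-based guess. Averaging these with the deck rectangle, which measures 110 x 100 mm, puts the nest at (0.5696, -0.0243) with the deck at 36 mm. The plug is gripped, so I'll lift it and carry it over.

Emit:
{"name": "apply_moves", "arguments": {
  "steps": [
    [[0,0,-0.05],[0,0,0],0],
    [[0,0,-0.15],[0,0,0],0],
    [[0,0,-0.15],[0,0,0],0],
    [[0,0,-0.15],[0,0,0],0],
    [[0.02,-0.12,0],[0,0,0],0],
    [[0.02,-0.12,0],[0,0,0],0],
    [[0.02,-0.12,0],[0,0,0],0],
    [[0.02,-0.12,0],[0,0,0],0]
  ]
}}

```text
clock: 8.87
eef_pos: [0.5454, 0.1315, 0.1314]
tool_rot: [-0.16, 0.987, -0.0, 0.0]
ft_force: [0.7, -0.4, -0.0]
grip_width: 0.0137
grasp_force: 58.6
```

Emit:
{"name": "apply_moves", "arguments": {
  "steps": [
    [[0.02,-0.12,0],[0,0,0],0],
    [[0.02,-0.12,0],[0,0,0],0],
    [[0.02,-0.12,0],[0,0,0],0],
    [[0.02,-0.12,0],[0,0,0],0],
    [[0.02,-0.12,0],[0,0,0],0],
    [[0.02,-0.12,0],[0,0,0],0],
    [[0.015,-0.06,0],[0,0,0],0],
    [[0,0,0],[0,0,0],0]
  ]
}}

```text
clock: 9.53
eef_pos: [0.5691, -0.0267, 0.1309]
tool_rot: [-0.158, 0.987, -0.0, -0.0]
ft_force: [-0.8, 1.4, -0.7]
grip_width: 0.0133
grasp_force: 58.6
```

```bash
sed -i 's/^NEST=.*;Y/NEST=np.array([.5696,-.0243]);Y/' h.py
python3 - <<'E'
from h import *
go(podpt(0,0,.06))
im,d=camera("side");W=cloud("side",d);np.savez("side2.npz",im=im,W=W)
print(proj("side",podpt(0,0,.1)))
c=im[150:260,270:400];cv2.imwrite("pics/held.png",cv2.resize(c,None,fx=5,fy=5,interpolation=cv2.INTER_CUBIC)[:,:,::-1])
E
```

```text
t 9.53 pos [ 0.5691 -0.0267  0.1309] pod -0.001242001928787316 -0.002086892334159871 F [-0.83  1.36 -0.71] w 0.0133 j [-0.05  0.45 -0.01  1.11 -0.   -0.36]
shift [-0.0062  0.0106  0.3544] turn [-0.0001 -0.0001 -0.0013]
[327.04215781 196.87157592]
```

View pics/held.png

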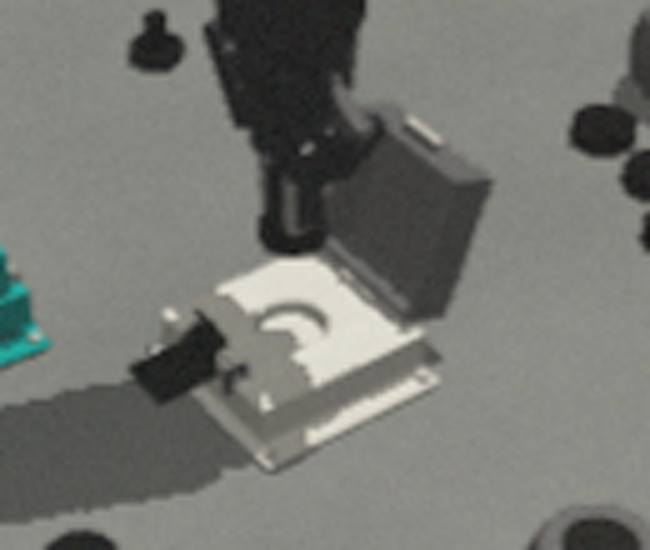

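The side view shows the plug held upright with its flange at crop (293,235), above the nest (arc at about (290,320)). I'll check the flange's column against the TCP.

Run:
```python
from h import *
z=np.load("side2.npz");im=z["im"];W=z["W"]
p=np.array([.5691,-.0267,.1]);print("pred flange bottom",proj("side",p),"top",proj("side",p+[0,0,.01]))
for a in(AX,AY):
    print("px/10mm",(proj("side",p+np.r_[a*.01,0])-proj("side",p)))
g=im.max(2)
for r in range(190,202):
    c=np.where(g[r,310:350]<50)[0]+310;print(r,c.min() if len(c) else 0,c.max() if len(c) else 0)
# nest ring in side view, deck plane
n=121;k=np.linspace(-.03,.03,n)
P=np.array([[proj("side",podpt(-a,b,.036)) for b in -k] for a in k]).astype(np.float32)
gg=cv2.cvtColor(im,cv2.COLOR_RGB2GRAY).astype(np.float32)
r=cv2.remap(gg,P[...,0],P[...,1],cv2.INTER_CUBIC)
cv2.imwrite("pics/nest2.png",cv2.resize(cv2.normalize(r,None,0,255,cv2.NORM_MINMAX).astype(np.uint8),None,fx=4,fy=4))
```

```text
pred flange bottom [327.12874298 197.43885376] top [327.11836121 194.54738853]
px/10mm [ 2.99596529 -1.36014584]
px/10mm [-2.14510506 -1.87672287]
190 324 334
191 324 334
192 323 334
193 323 334
194 322 334
195 322 334
196 322 334
197 322 334
198 323 334
199 324 333
200 326 329
201 0 0
```

View pics/nest2.png

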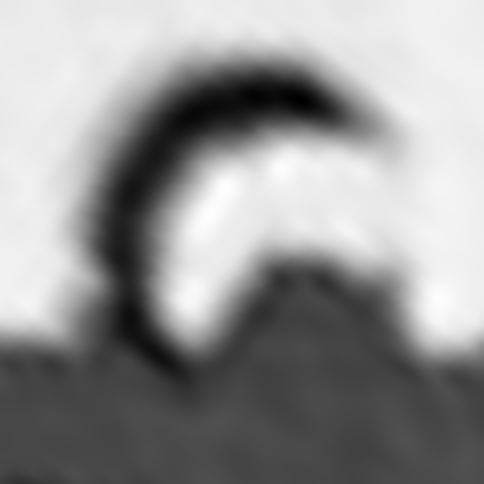

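The side view puts the ring centre within about 1.3 mm of my nest estimate, and the flange within about 1 px of prediction. That is inside the chamfer's capture range, so I'll lower to just above the deck and settle.

Emit:
{"name": "apply_moves", "arguments": {
  "steps": [
    [[-0.004,0.01,0.03],[0,0,0],0],
    [[0,0,0.08],[0,0,0],0],
    [[0,0,0.08],[0,0,0],0],
    [[0,0,0.06],[0,0,0],0],
    [[0,0,0.03],[0,0,0],0],
    [[0,0,0.01],[0,0,0],0],
    [[0,0,0],[0,0,0],0],
    [[0,0,0],[0,0,0],0]
  ]
}}

```text
clock: 10.25
eef_pos: [0.5696, -0.0215, 0.0732]
tool_rot: [-0.16, 0.987, -0.0, 0.0]
ft_force: [-1.4, -0.7, -0.4]
grip_width: 0.0132
grasp_force: 58.6
```

Run:
```python
from h import *
go(podpt(-.0005,0,.068))
```

```text
t 10.25 pos [ 0.5696 -0.0215  0.0732] pod 0.000900274007673343 0.0026746226940871105 F [-1.36 -0.69 -0.43] w 0.0132 j [-0.04  0.51 -0.08  0.98  0.   -0.36]
shift [ 0.007  -0.0134  0.0261] turn [-0.0001  0.0003  0.0002]
```

Emit:
{"name": "apply_moves", "arguments": {
  "steps": [
    [[0.007,-0.013,0],[0,0,0],0],
    [[0,0,0.01],[0,0,0],0],
    [[0,0,0.01],[0,0,0],0],
    [[0,0,0.005],[0,0,0],0],
    [[0,0,0.005],[0,0,0],0],
    [[0,0,0.005],[0,0,0],0],
    [[0,0,0],[0,0,0],0],
    [[0,0,0],[0,0,0],0]
  ]
}}

```text
clock: 10.92
eef_pos: [0.5686, -0.0251, 0.0656]
tool_rot: [-0.16, 0.987, 0.0, -0.0]
ft_force: [-0.0, 0.5, -0.1]
grip_width: 0.0135
grasp_force: 58.6
```

Emit:
{"name": "apply_moves", "arguments": {
  "steps": [
    [[0,0,0.004],[0,0,0],0],
    [[0,0,0.004],[0,0,0],0],
    [[0,0,0.004],[0,0,0],0],
    [[0,0,0],[0,0,0],0],
    [[0,0,0],[0,0,0],0],
    [[0,0,0],[0,0,0],0],
    [[0,0,0],[0,0,0],0],
    [[0,0,0],[0,0,0],0]
  ]
}}

```text
clock: 11.58
eef_pos: [0.5687, -0.025, 0.0633]
tool_rot: [-0.16, 0.987, 0.0, 0.0]
ft_force: [0.4, 0.0, -0.5]
grip_width: 0.0136
grasp_force: 58.6
```

There is no contact force 4 mm below deck level, so the plug is entering the nest. I'll keep lowering gently.

Emit:
{"name": "apply_moves", "arguments": {
  "steps": [
    [[0,0,0.005],[0,0,0],0],
    [[0,0,0.005],[0,0,0],0],
    [[0,0,0.005],[0,0,0],0],
    [[0,0,0.005],[0,0,0],0],
    [[0,0,0],[0,0,0],0],
    [[0,0,0],[0,0,0],0],
    [[0,0,0],[0,0,0],0],
    [[0,0,0],[0,0,0],0]
  ]
}}

```text
clock: 12.25
eef_pos: [0.5687, -0.0251, 0.0593]
tool_rot: [-0.16, 0.987, -0.0, 0.0]
ft_force: [0.8, -0.4, -0.8]
grip_width: 0.0136
grasp_force: 58.6
```

Emit:
{"name": "apply_moves", "arguments": {
  "steps": [
    [[0,0,0.005],[0,0,0],0],
    [[0,0,0.005],[0,0,0],0],
    [[0,0,0],[0,0,0],0],
    [[0,0,0],[0,0,0],0],
    [[0,0,0],[0,0,0],0],
    [[0,0,0],[0,0,0],0],
    [[0,0,0],[0,0,0],0],
    [[0,0,0],[0,0,0],0]
  ]
}}

```text
clock: 12.92
eef_pos: [0.5688, -0.0251, 0.0579]
tool_rot: [-0.16, 0.987, -0.0, 0.0]
ft_force: [-1.7, 0.4, 5.5]
grip_width: 0.0137
grasp_force: 59.3
```

The floor is felt at TCP z = 0.058 (5.5 N), 10 mm below deck level. I'll release and lift.

Emit:
{"name": "apply_moves", "arguments": {
  "steps": [
    [[0,0,0],[0,0,0],0.5],
    [[0,0,0],[0,0,0],0.5],
    [[0,0,0],[0,0,0],0.5],
    [[0,0,-0.05],[0,0,0],0.5],
    [[0,0,-0.1],[0,0,0],0.5],
    [[0,0,-0.2],[0,0,0],0.5],
    [[0,0,-0.2],[0,0,0],0.5],
    [[0,0,-0.2],[0,0,0],0]
  ]
}}

```text
clock: 13.58
eef_pos: [0.5681, -0.025, 0.2091]
tool_rot: [-0.16, 0.987, 0.0, -0.0]
ft_force: [1.7, 0.9, 0.3]
grip_width: 0.0322
grasp_force: 0.0
```

Emit:
{"name": "apply_moves", "arguments": {
  "steps": [
    [[0,0.2,0],[0,0,0],0],
    [[0,0.2,0],[0,0,0],0],
    [[0,0.2,0],[0,0,0],0],
    [[-0.1,0.2,0],[0,0,0],0],
    [[-0.2,0,0],[0,0,0],0],
    [[-0.2,0,0],[0,0,0],0],
    [[-0.1,0,0],[0,0,0],0],
    [[0,0,0],[0,0,0],0]
  ]
}}

```text
clock: 14.25
eef_pos: [0.6346, 0.1635, 0.2063]
tool_rot: [-0.161, 0.987, 0.0, 0.001]
ft_force: [-0.6, -0.1, -0.4]
grip_width: -0.0001
grasp_force: 0.0
```

Run:
```python
from h import *
im,d=camera("top");W=cloud("top",d)
c=proj("top",podpt(0,0,.036)).round().astype(int);v,u=np.mgrid[:400,:640]
g=im.max(2);near=(np.hypot(u-c[0],v-c[1])<10)
m=near&(W[...,2]<.045)&(g<80);s=near&(W[...,2]>.05)
print("flange z",np.median(W[m][:,2]),m.sum(),"stem top",np.percentile(W[s][:,2],[50,80]),s.sum(),W[s].mean(0))
b=(abs(u-c[0])<34)&(abs(v-c[1])<50)&(W[...,2]>.075);print("open lid n,min,max",b.sum(),W[b].min(0),W[b].max(0), "pod x",((W[b][:,:2]-NEST)@AX).min(),((W[b][:,:2]-NEST)@AX).max())
cv2.imwrite("pics/placed.png",cv2.resize(im[130:240,290:390],None,fx=5,fy=5,interpolation=cv2.INTER_CUBIC)[:,:,::-1])
go(podpt(.13,0,.2))
```

```text
flange z 0.03589991804735493 127 stem top [0.05947325 0.06052292] 45 [ 0.56058166 -0.02376743  0.09629649]
open lid n,min,max 547 [ 0.3790753  -0.04734453  0.07509257] [0.66494561 0.04900372 0.90480241] pod x -0.17010727892201102 0.10381233654453148
t 14.3 pos [0.6327 0.1625 0.2064] pod 0.11886406959247477 0.1573366092883764 F [-0.67  0.32  0.2 ] w -0.0004 j [ 0.25  0.57  0.39  1.39 -0.   -0.07]
shift [-0.0551 -0.7867  0.0318] turn [ 0.     -0.0002  0.0002]
```

View pics/placed.png

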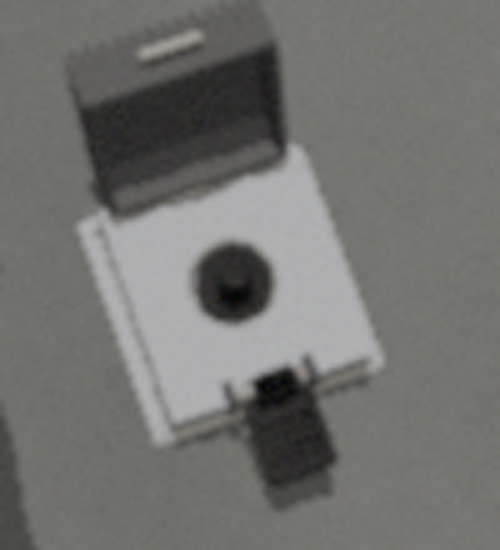

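The plug is home: the flange reads 35.9 mm, flush with the deck, and the stem top is at 60 mm. In the crop it sits centred at (233,283), with the lid standing open behind it (free edge at about (170,45)). Now I'll go behind the lid with shut fingers.

Emit:
{"name": "apply_moves", "arguments": {
  "steps": [
    [[-0.011,-0.157,0],[0,0,0],0],
    [[-0.011,-0.157,0],[0,0,0],0],
    [[-0.011,-0.157,0],[0,0,0],0],
    [[-0.011,-0.157,0],[0,0,0],0],
    [[-0.011,-0.157,0],[0,0,0],0],
    [[0,0,0],[0,0,0],0],
    [[0,0,0],[0,0,0],0],
    [[0,0,0],[0,0,0],0]
  ]
}}

```text
clock: 14.97
eef_pos: [0.6907, 0.0158, 0.2077]
tool_rot: [-0.159, 0.987, 0.0, -0.0]
ft_force: [-1.3, 0.4, 0.2]
grip_width: -0.0001
grasp_force: 0.0
```

Run:
```python
from h import *
go(podpt(.13,0,.112))
```

```text
t 14.97 pos [0.6907 0.0158 0.2077] pod 0.12757865009378785 -0.00013670127288210182 F [-1.33  0.36  0.23] w -0.0001 j [ 0.02  0.66  0.55  1.46  0.   -0.3 ]
shift [-1.240e-02  4.000e-04  4.784e-01] turn [ 0.0002 -0.0002 -0.0003]
```

Emit:
{"name": "apply_moves", "arguments": {
  "steps": [
    [[-0.012,0,0.1],[0,0,0],0],
    [[0,0,0.12],[0,0,0],0],
    [[0,0,0.12],[0,0,0],0],
    [[0,0,0.05],[0,0,0],0],
    [[0,0,0.024],[0,0,0],0],
    [[0,0,0],[0,0,0],0],
    [[0,0,0],[0,0,0],0],
    [[0,0,0],[0,0,0],0]
  ]
}}

```text
clock: 15.63
eef_pos: [0.6949, 0.0173, 0.1266]
tool_rot: [-0.16, 0.987, -0.0, 0.002]
ft_force: [1.1, 1.0, -0.2]
grip_width: 0.0
grasp_force: 0.0
```

Emit:
{"name": "apply_moves", "arguments": {
  "steps": [
    [[0.03,0,0],[0,0,0],0],
    [[0.03,0,0],[0,0,0],0],
    [[0.03,0,0],[0,0,0],0],
    [[0.03,0,0],[0,0,0],0],
    [[0.03,0,0],[0,0,0],0],
    [[0.03,0,0],[0,0,0],0],
    [[0.03,0,0],[0,0,0],0],
    [[0,0,0],[0,0,0],0]
  ]
}}

```text
clock: 16.3
eef_pos: [0.6527, 0.0031, 0.1247]
tool_rot: [-0.16, 0.987, -0.0, -0.001]
ft_force: [1.4, 0.7, 1.0]
grip_width: -0.0001
grasp_force: 1.1
```

Run:
```python
from h import *
go(podpt(.048-.009,0,.125))
```

```text
t 16.3 pos [0.6527 0.0031 0.1247] pod 0.08747021497220256 -0.00027214861564523254 F [1.4  0.67 1.  ] w -0.0001 j [ 0.    0.61  0.25  1.21 -0.   -0.32]
shift [ 0.2424  0.0012 -0.0011] turn [ 0.     -0.0003 -0.0002]
```

The lid follows at about 1.5 N. I'll carry on over and down to about 11° from shut.

Emit:
{"name": "apply_moves", "arguments": {
  "steps": [
    [[0.035,0,0],[0,0,0],0],
    [[0.035,0,0],[0,0,0],0],
    [[0.035,0,0],[0,0,0],0],
    [[0.035,0,0],[0,0,0],0],
    [[0.035,0,0],[0,0,0],0],
    [[0.035,0,0],[0,0,0],0],
    [[0.032,0,0],[0,0,0],0],
    [[0,0,0],[0,0,0],0]
  ]
}}

```text
clock: 16.97
eef_pos: [0.6059, -0.0122, 0.1237]
tool_rot: [-0.16, 0.987, 0.0, -0.002]
ft_force: [1.8, 0.2, 1.0]
grip_width: -0.0005
grasp_force: 1.4
```

Emit:
{"name": "apply_moves", "arguments": {
  "steps": [
    [[0.035,0,0.02],[0,0,0],0],
    [[0.035,0,0.02],[0,0,0],0],
    [[0.035,0,0.02],[0,0,0],0],
    [[0.035,0,0.02],[0,0,0],0],
    [[0.035,0,0.02],[0,0,0],0],
    [[0.035,0,0.02],[0,0,0],0],
    [[0.03,0,0.02],[0,0,0],0],
    [[0,0,0],[0,0,0],0]
  ]
}}

```text
clock: 17.63
eef_pos: [0.5603, -0.0274, 0.0954]
tool_rot: [-0.16, 0.987, -0.0, -0.002]
ft_force: [1.0, -0.8, 3.9]
grip_width: -0.0003
grasp_force: 1.7
```

Run:
```python
from h import *
go(podpt(-.028,0,.0915))
```

```text
t 17.63 pos [ 0.5603 -0.0274  0.0954] pod -0.009758145803262494 2.5522947408446444e-05 F [ 1.05 -0.75  3.88] w -0.0003 j [-0.05  0.47 -0.08  1.03 -0.   -0.37]
shift [ 0.0911 -0.0002  0.0197] turn [ 0.0002 -0.0011 -0.0002]
```

Emit:
{"name": "apply_moves", "arguments": {
  "steps": [
    [[0.02,0,0.002],[0,0,0],0],
    [[0.02,0,0.002],[0,0,0],0],
    [[0.02,0,0.003],[0,0,0],0],
    [[0.016,0,0.003],[0,0,0],0],
    [[0,0,0],[0,0,0],0],
    [[0,0,0],[0,0,0],0],
    [[0,0,0],[0,0,0],0],
    [[0,0,0],[0,0,0],0]
  ]
}}

```text
clock: 18.3
eef_pos: [0.5473, -0.0319, 0.0943]
tool_rot: [-0.16, 0.987, -0.0, -0.001]
ft_force: [-1.7, -0.7, 4.2]
grip_width: -0.0003
grasp_force: 1.9
```

Emit:
{"name": "apply_moves", "arguments": {
  "steps": [
    [[0,0,0.005],[0,0,0],0],
    [[0,0,0.005],[0,0,0],0],
    [[0,0,0.005],[0,0,0],0],
    [[0,0,0],[0,0,0],0],
    [[0,0,0],[0,0,0],0],
    [[0,0,0],[0,0,0],0],
    [[0,0,0],[0,0,0],0],
    [[0,0,0],[0,0,0],0]
  ]
}}

```text
clock: 18.97
eef_pos: [0.5468, -0.032, 0.0918]
tool_rot: [-0.16, 0.987, -0.0, -0.001]
ft_force: [-5.3, -0.9, 9.5]
grip_width: 0.0001
grasp_force: 4.4
```

Emit:
{"name": "apply_moves", "arguments": {
  "steps": [
    [[0.003,0,0.004],[0,0,0],0],
    [[0.002,0,0.004],[0,0,0],0],
    [[0,0,0.004],[0,0,0],0],
    [[0,0,0],[0,0,0],0],
    [[0,0,0],[0,0,0],0],
    [[0,0,0],[0,0,0],0],
    [[0,0,0],[0,0,0],0],
    [[0,0,0],[0,0,0],0]
  ]
}}

```text
clock: 19.63
eef_pos: [0.5462, -0.0322, 0.0902]
tool_rot: [-0.16, 0.987, -0.0, -0.001]
ft_force: [-5.2, -1.8, 13.3]
grip_width: -0.0001
grasp_force: 6.3
```

Emit:
{"name": "apply_moves", "arguments": {
  "steps": [
    [[0,0,0.004],[0,0,0],0],
    [[0,0,0.004],[0,0,0],0],
    [[0,0,0],[0,0,0],0],
    [[0,0,0],[0,0,0],0],
    [[0,0,0],[0,0,0],0],
    [[0,0,0],[0,0,0],0],
    [[0,0,0],[0,0,0],0],
    [[0,0,0],[0,0,0],0]
  ]
}}

```text
clock: 20.3
eef_pos: [0.5458, -0.0324, 0.0891]
tool_rot: [-0.16, 0.987, -0.0, -0.001]
ft_force: [-7.6, -0.7, 16.9]
grip_width: -0.0004
grasp_force: 8.2
```

Lateral drag is building up, so I'll relieve it by moving forward with the lid before pressing further.

Emit:
{"name": "apply_moves", "arguments": {
  "steps": [
    [[0.005,0,0],[0,0,0],0],
    [[0.005,0,0],[0,0,0],0],
    [[0.005,0,0],[0,0,0],0],
    [[0,0,0],[0,0,0],0],
    [[0,0,0],[0,0,0],0],
    [[0,0,0],[0,0,0],0],
    [[0,0,0],[0,0,0],0],
    [[0,0,0],[0,0,0],0]
  ]
}}

```text
clock: 20.97
eef_pos: [0.5456, -0.0325, 0.0893]
tool_rot: [-0.16, 0.987, 0.0, 0.002]
ft_force: [-1.8, 1.4, 12.3]
grip_width: -0.0002
grasp_force: 5.9
```

Run:
```python
from h import *
go(podpt(-.028,0,.085)); o=bot.get_obs();print(o["ft_torque"].round(2),o["tau"].round(2))
im,d=camera("side");cv2.imwrite("pics/press.png",cv2.resize(im[150:260,270:400],None,fx=5,fy=5,interpolation=cv2.INTER_CUBIC)[:,:,::-1])
```

```text
t 20.97 pos [ 0.5456 -0.0325  0.0893] pod -0.025319059079484594 -0.00016661851537694977 F [-1.83  1.39 12.29] w -0.0002 j [-0.06  0.45 -0.13  0.99  0.   -0.38]
shift [0.0135 0.0008 0.0212] turn [-0.0001  0.0011  0.0001]
[ 0.18  0.42 -0.05] [-4.300e-01 -3.754e+01  1.911e+01 -7.800e-01 -2.200e-01 -1.000e-02]
```

View pics/press.png

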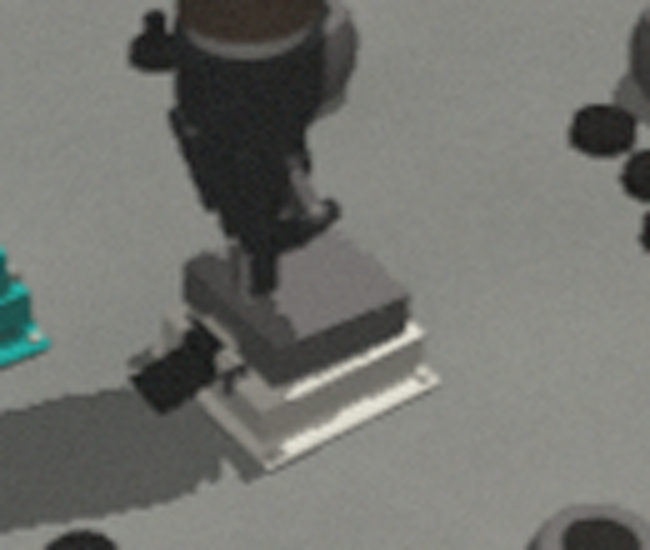

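The side view shows the lid nearly shut, with the fingers on top near its front edge at crop (260,285). I'll go on down, moving slightly forward with it.

Emit:
{"name": "apply_moves", "arguments": {
  "steps": [
    [[0.003,0,0.005],[0,0,0],0],
    [[0.003,0,0.005],[0,0,0],0],
    [[0,0,0],[0,0,0],0],
    [[0,0,0],[0,0,0],0],
    [[0,0,0],[0,0,0],0],
    [[0,0,0],[0,0,0],0],
    [[0,0,0],[0,0,0],0],
    [[0,0,0],[0,0,0],0]
  ]
}}

```text
clock: 21.68
eef_pos: [0.5444, -0.0328, 0.0862]
tool_rot: [-0.16, 0.987, 0.0, 0.001]
ft_force: [0.4, 0.7, 5.3]
grip_width: 0.0002
grasp_force: 2.7
```

Emit:
{"name": "apply_moves", "arguments": {
  "steps": [
    [[0.003,0,0.004],[0,0,0],0],
    [[0,0,0.003],[0,0,0],0],
    [[0,0,0],[0,0,0],0],
    [[0,0,0],[0,0,0],0],
    [[0,0,0],[0,0,0],0],
    [[0,0,0],[0,0,0],0],
    [[0,0,0],[0,0,0],0],
    [[0,0,0],[0,0,0],0]
  ]
}}

```text
clock: 22.35
eef_pos: [0.5425, -0.0334, 0.0839]
tool_rot: [-0.16, 0.987, 0.0, -0.0]
ft_force: [0.3, 0.4, 2.0]
grip_width: -0.0
grasp_force: 0.8
```

The force dropped to 2 N near the shut height, so it has probably snapped over. I'll press a little more to feel the hard stop.

Emit:
{"name": "apply_moves", "arguments": {
  "steps": [
    [[0,0,0.004],[0,0,0],0],
    [[0,0,0.004],[0,0,0],0],
    [[0,0,0],[0,0,0],0],
    [[0,0,0],[0,0,0],0],
    [[0,0,0],[0,0,0],0],
    [[0,0,0],[0,0,0],0],
    [[0,0,0],[0,0,0],0],
    [[0,0,0],[0,0,0],0]
  ]
}}

```text
clock: 23.02
eef_pos: [0.5423, -0.0335, 0.0834]
tool_rot: [-0.16, 0.987, -0.0, 0.0]
ft_force: [-1.7, 0.4, 8.3]
grip_width: 0.0002
grasp_force: 4.0
```

Hard stop felt (8 N, only 0.5 mm more travel). I'll lift off and verify.

Emit:
{"name": "apply_moves", "arguments": {
  "steps": [
    [[0,0,-0.02],[0,0,0],0],
    [[0,0,-0.1],[0,0,0],0],
    [[0,0,-0.2],[0,0,0],0],
    [[0,0,-0.2],[0,0,0],0],
    [[0,0.2,-0.1],[0,0,0],0],
    [[0,0.2,0],[0,0,0],0],
    [[0,0.2,0],[0,0,0],0],
    [[0,0.2,0],[0,0,0],0]
  ]
}}

```text
clock: 23.68
eef_pos: [0.4919, 0.1166, 0.2053]
tool_rot: [-0.159, 0.987, -0.0, -0.0]
ft_force: [0.6, 1.3, 0.7]
grip_width: -0.0002
grasp_force: 0.0
```

Emit:
{"name": "apply_moves", "arguments": {
  "steps": [
    [[0,0,0],[0,0,0],0],
    [[0,0,0],[0,0,0],0],
    [[0,0,0],[0,0,0],0],
    [[0,0,0],[0,0,0],0],
    [[0,0,0],[0,0,0],0],
    [[0,0,0],[0,0,0],0],
    [[0,0,0],[0,0,0],0],
    [[0,0,0],[0,0,0],0]
  ]
}}

```text
clock: 24.35
eef_pos: [0.4932, 0.115, 0.205]
tool_rot: [-0.159, 0.987, -0.0, -0.0]
ft_force: [-0.3, 0.0, -0.6]
grip_width: -0.0
grasp_force: 0.0
```

Run:
```python
from h import *
im,W=lidz()
for x in(-.04,-.02,0,.02,.04):
    c=proj("top",podpt(x,0,.066)).round().astype(int);print(x,np.median(W[c[1]-1:c[1]+2,c[0]-1:c[0]+2,2]).round(4))
im0=np.load("top0.npz")["im"];df=cv2.absdiff(im,im0).max(2)
cv2.imwrite("pics/final.png",im[:,:,::-1]);go(podpt(0,.16,.2))
```

```text
z at lid centre (mm) [[66, 66, 64], [66, 68, 67], [67, 66, 66]]
-0.04 0.0665
-0.02 0.0657
0 0.066
0.02 0.0661
0.04 0.065
t 24.4 pos [0.4932 0.1152 0.2051] pod -0.028487207518145236 0.1565397702752665 F [-0.62  0.36 -0.38] w 0.0002 j [ 0.23  0.28 -0.06  1.23 -0.   -0.09]
shift [-0.1424  0.0175  0.0253] turn [ 0.     -0.     -0.0004]
```

View pics/final.png

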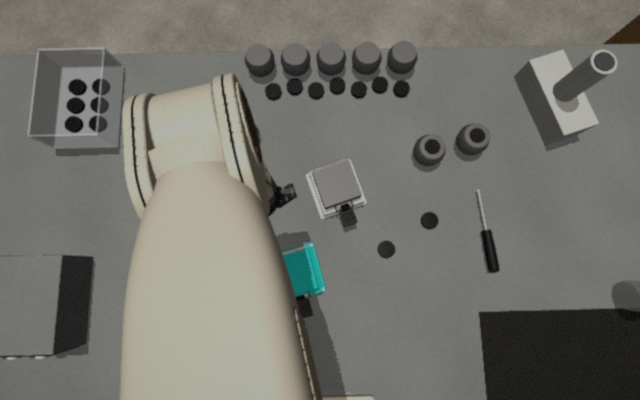

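The final view shows the lid flat and shut at (337,187), level at 66 mm from front to back 1.3 s after lift-off. The arm is clear, and the items still in view (pots, caps, driver) are where they were. Handing in.

```bash
python3 -c "
from workcell import bot
print(bot.job_done())"
```

```text
the job is handed in; nothing more can be done
None
```

The job is handed in at about 24 s: the latch popped the lid open, the plug is seated flush in the nest, and the lid is latched and holding itself shut, with the highest force read at the pod about 18.5 N.

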